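Lock the chaff box lid open

TASK

The roaster's chaff box is to be cleaned out. Lift its lid by the front lip and swing it up past its balance point, without flinging it or letting it slam, so that it rests open on its stop by itself; then push the red-knobbed lock pin fully home through both ears of the yoke and the eye of the lid's lock arm between them, and leave everything else on the bench where it is.

Things in the scene. Friction and masses are not known exactly. Their poses are not given: they have to be found in the camera images.
- chaff_box: Sheet-metal chaff collector box, fixed: 250 mm wide (y), 170 deep (x), 130 high, walls 3. Origin: centre of its underside, on the bench; x points from its front wall (outer face at x = -85 mm) to its hinge side, roughly away from the robot; y to the robot's left, z up. A duct spigot, 84 mm across, sticks 45 mm out of its left (+y) flank. The lock-open yoke stands on its right (-y) flank.
- lid (a joint): Angle of the lid on its free hinge, rad: 0 shut (as at the start), growing as it swings up and away from the robot; stop at 1.92 (110 degrees). Below the balance point (about 1.56) it falls shut, beyond it it falls onto its stop and stays. It weighs 0.4 to 0.8 kg: 2 to 4 N at the lip lifts it.
- lid_hinge (a point): Point on the hinge line, half way along the lid; fixed to the box, at (91, 0, 134) mm in its frame. The hinge line runs along the box's y. The lid is a flat steel sheet, 6 mm thick, 256 mm wide, reaching 208 mm from the hinge line.
- lid_lip (a point): Middle of the lid's rolled front edge (a bead 10 mm thick, 250 mm long along y), 203 mm from the hinge line; moves with the lid. When shut it is at (-112, 0, 132) mm in the box's frame and overhangs the front wall by 27 mm, with free space below: it can be lifted from underneath by a finger tilted 30 degrees.
- eye (a point): Centre of the 14 mm eye of the yellow lock arm (a flat bar 26 x 8 mm on the right end of the lid's hinge rod), 60 mm from the hinge line, at y = -140 mm in the box's frame. The arm hangs down beside the flank when the lid is shut and swings up between the ears as it opens; the eye lines up with the bore only when the lid rests on its stop.
- bush_mouth (a point): Centre of the outer mouth of the yoke's bore, fixed at (33, -181, 149.5) mm in the box's frame; axes as the box's. The bore, 11 mm wide, runs from here along +y: guide bush (25 mm across) and outer grey ear to y = -147, a 14 mm gap for the arm, inner ear y = -133 to -125. The ears are 58 mm long (x), tops at z = 188 mm.
- pin: Loose lock pin, 40 to 70 g: steel shank 10 mm thick, 64 mm long with a round nose, along the pin's own +y; red ball knob 24 mm across. Origin: centre of the shoulder (18 mm disc) under it; home means shoulder on the bush mouth, nose 8 mm out of the inner ear. At the start it is parked in the guide bush with a little play, shoulder 30 to 38 mm short of the mouth. Oiled; slides lightly.
- pin_knob (a point): Outermost point of the ball knob, on the pin's axis, 26 mm outside the pin's origin (the ball's centre is 14 mm outside it). The space around and above knob and bush is free, except for the low brush on the bench below.
- brush: Bystander: cleaning brush 200 mm long, 20 mm high, lying on the bench to the right of the chaff box, below the pin. Origin: middle of its underside.
- bowl_a: Bystander: white cupping bowl, 90 mm across, 55 mm high, beyond the brush to the right. Origin: centre of its underside.
- bowl_b: Bystander: blue cupping bowl, 90 mm across, 55 mm high. Origin: centre of its underside.
- bean_jar: Bystander: amber glass jar with a metal cap, 72 mm across, 110 mm high. Origin: centre of its underside.
- steel_cup: Bystander: steel cup, 72 mm across, 85 mm high. Origin: centre of its underside.
- sample_tray: Bystander: steel sample tray with beans, 150 x 90 x 22 mm. Origin: centre of its underside.
- scoop: Bystander: copper bean scoop with a wooden handle, about 165 mm long, 31 mm high, lying to the right, nearer to the robot than the box. Origin: middle of the underside of its blade.

How it is judged (in metres and radians):
On the way, in this order (a step that is already met when the one before it is completed fails the run):
1. the lid rests open on its stop by itself, untouched by the fingers (value of joint lid above 1.87 rad and velocity of joint lid between -0.1 and 0.1 rad/s and contact force between the fingers and anything else below 0.3 N), for 0.2 s.
2. the pin is home, its shoulder against the bush (y of pin in the frame of bush_mouth above -0.004 m and x of pin in the frame of bush_mouth between -0.003 and 0.003 m and z of pin in the frame of bush_mouth between -0.003 and 0.003 m and angle between the y axis of pin and the y axis of chaff_box, either way round below 0.06 rad), for 0.2 s.
At the end, for the whole second after the job is handed in: The lid rests open at its stop (above 1.87 rad, at rest), and the pin lies at rest in the bore through bush, outer ear, eye and inner ear: its shoulder within 4 mm of the bush mouth, within 3 mm of the bore's axis and within 0.06 rad of its direction (all of step 2 and value of joint lid above 1.87 rad and velocity of joint lid between -0.1 and 0.1 rad/s and linear speed of pin below 0.02 m/s); the robot touches nothing.
It fails at once if the lid is flung open or slams shut (faster than 3 rad/s) (velocity of joint lid above 3 rad/s or velocity of joint lid below -3 rad/s).
It fails at once if a bystander is moved by more than 25 mm or tipped (distance of any of brush, bowl_a, bowl_b, bean_jar, steel_cup, sample_tray, scoop from where it was at the start of the episode above 0.025 m or angle between any of brush, bowl_a, bowl_b, bean_jar, steel_cup, sample_tray, scoop's own z axis and vertical above 0.35 rad).
It also fails if it takes over 59 s, if anything falls off the work surface, if the arm or the gripper's body presses on something with over 40 N, if the wrist force passes 120 N, or if a joint passes its speed limit or range.

ROBOT

A 6-joint arm with a two-finger parallel gripper is mounted at the origin on the work surface. World frame = base frame: x ahead of the robot, y to its left, z up, the work surface at z = 0. Lengths are in mm, angles in rad, forces in N, time in s.
With the tool pointing down it reaches from about 350 to 875 mm from the base axis. Payload 4.2 kg.
Tool frame: the origin (TCP) lies at the very end of the fingers, on their centre line; the grasp point (between the pads) lies 19 mm behind it; z points along the fingers, y is the direction in which the jaws open and shut (so a half turn about z gives the same grasp; the last joint's range is limited). The gripper opens to 85 mm and grips with 20 to 120 N. Pads are 22 mm wide; open, the fingers measure 114 mm over their backs; the gripper's body (76 mm by 85 mm) begins 54 mm behind the grasp point. The pads swing forward as they close: fully open they stand 13 mm farther back than shut.
Start: joints at [-0.941, 0.385, 0.008, 0, -1.194, -0.259], TCP at [226.49, -582.496, 231.312] pointing down, gripper open.
Joint ranges: [-3.14, 3.14], [-1.21, 2.06], [-1.07, 1.41], [-3.16, 2.05], [-2.99, -0.16], [-3.1, 3.1]. Speed limits (rad/s): [2.79, 2.79, 3.14, 3.14, 3.14, 3.14].

INTERFACE

Orientations are given as a unit quaternion [x, y, z, w].
In Python, from bench import read_state, get_image, camera_params, job_done gives the robot as it stands.
- The arm moves only by the tool send_rows, never from a script. Its arguments are lists of equal length, an entry for each row: "translation": the shift along the tool's x, y, z in m, a list of three; "yaw": the turn about the tool's z in degrees; "fingers": the closure in counts, from 0 (fully open) to 255 (shut). A call has 1 to 12 rows; each row is the pose to reach, as a shift and turn from the pose measured when the call began, along the tool's axes at that moment; what a row does not reach only later rows make up. A row lasts 1/10 s, in which the tool goes at most 50 mm and 8.59 degrees, less where a joint would pass 70% of its speed; a pose out of reach is approached as far as the arm can. A call with a gripper value outside its range is refused whole. The fingers move at their own pace and stop on an object; the grip force is fixed at half the most. Time passes only in rows, so rows that repeat a pose let the fingers close. It gives the time, the measured TCP pose, the force and the opening at its end, in the units of the state.
- read_state(): the state, without advancing time (a new reading comes with each control period).
- get_image(name): name is "side" or "top" or "wrist"; returns the picture (384x512x3 uint8, blue, green, red); there is no depth.
- camera_params(name): a dict with "mtx" (3x3 intrinsics, pixels), "rvec" (rotation vector, rad) and "tvec" (3), from world to camera coordinates, as OpenCV has them; the wrist camera has in their place "tool_from_camera" (4x4, takes a point from camera to tool coordinates, whose origin is the TCP and whose axes are the flange's). Camera axes: x right, y down, z forward; pixel columns grow to the right and rows downward; lengths in mm; the calibration is good to about 2 mm. The wrist camera is an equidistant fisheye: a pixel r from the principal point sees the ray r / f radians off the axis. A picture is of the moment at which its call begins: read the wrist's pose just before it. camera_params takes no time and is no camera call.
- job_done(): hands the job in, once; it reports no verdict.
The state is a dict: "clock": time; "joints": joint angles; "joint_vel": joint speeds; "joint_efforts": joint torques, N m; "position": TCP position; "ee_rot": TCP orientation; "contact_force": force on the tool from outside, world axes, zero at the start; "wrist_torque": the same for the moment, N m; "gripper_width": finger opening in mm.
Only numpy, scipy, OpenCV 4.12 (cv2) and the standard library are available. Lean on these libraries where they do the work, as an engineer would, in place of code of your own. Each camera call takes 0.05 s, during which the arm holds its last target.

## Working session

There is one attempt and no reset: what is moved stays moved. The work goes in short steps, Python scripts to look and compute and a tool call to move; the robot and the scene stay as the last step left them, time stands still between calls to the robot, and variables do not carry over. Pictures are saved under pics/ and viewed, and the job is handed in when it is done.

Besides the shell and the picture viewer there is one more tool, called after "Request:" as name([rows], argument=value, ...), one row to a line, values as JSON. send_rows: Moves the arm, as the interface text tells. Its arguments: {"type":"object","properties":{"translation":{"type":"array","items":{"type":"array","items":{"type":"number"}}},"yaw":{"type":"array","items":{"type":"number"}},"fingers":{"type":"array","items":{"type":"number"}}},"required":["translation","yaw","fingers"]}

```bash
ls; mkdir -p pics; python3 - <<'E'
from bench import *
import cv2, json
s=read_state(); print(s)
for n in ["side","top","wrist"]:
    im=get_image(n); cv2.imwrite(f"pics/{n}0.png",im)
    print(n,camera_params(n))
E
```

```text
pics
{'clock': 0.0, 'joints': array([-9.41388774e-01,  3.85570710e-01,  6.66447625e-03, -5.10317369e-04,
       -1.19400656e+00, -2.58601899e-01]), 'joint_vel': array([-0.00167   , -0.00161096, -0.00093608, -0.00177421,  0.00168971,
       -0.00095752]), 'joint_efforts': array([ 6.13780030e-04, -3.92289305e+01,  1.88396412e+01,  4.18592378e+00,
       -4.61705917e-03,  1.13764324e-05]), 'position': array([ 226.29770713, -581.98108215,  230.22648665]), 'ee_rot': array([-1.84249843e-01,  9.82878843e-01,  1.05749821e-03, -2.40408588e-04]), 'contact_force': array([-0.15805802, -0.11252328,  0.42399568]), 'wrist_torque': array([-0.03469704, -0.00428179, -0.02525102]), 'gripper_width': 85.64158166803503}
side {'mtx': array([[450.60667   ,   0.        , 253.07337159],
       [  0.        , 450.60667   , 193.08216148],
       [  0.        ,   0.        ,   1.        ]]), 'rvec': array([ 0.38588197, -2.74588224,  1.21648256]), 'tvec': array([ 482.88528942,  187.41810735, 1479.41096637])}
top {'mtx': array([[421.01531933,   0.        , 260.69475384],
       [  0.        , 421.01531933, 198.7419917 ],
       [  0.        ,   0.        ,   1.        ]]), 'rvec': array([ 2.16702433, -2.16422491,  0.10699664]), 'tvec': array([-1.18467770e+00,  4.97074265e+02,  1.36045581e+03])}
wrist {'mtx': array([[297.31863964,   0.        , 254.70353871],
       [  0.        , 297.31863964, 190.86427381],
       [  0.        ,   0.        ,   1.        ]]), 'tool_from_camera': array([[ 5.30451511e-04, -9.62700699e-01, -2.70568073e-01,
         6.91236611e+01],
       [ 9.99999506e-01,  2.83286744e-04,  9.52554749e-04,
         2.83746501e-01],
       [-8.40376775e-04, -2.70568444e-01,  9.62700374e-01,
        -1.42470997e+02],
       [ 0.00000000e+00,  0.00000000e+00,  0.00000000e+00,
         1.00000000e+00]])}
```

View pics/side0.png

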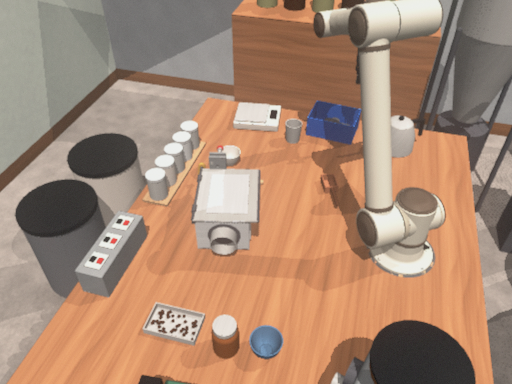

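View pics/top0.png

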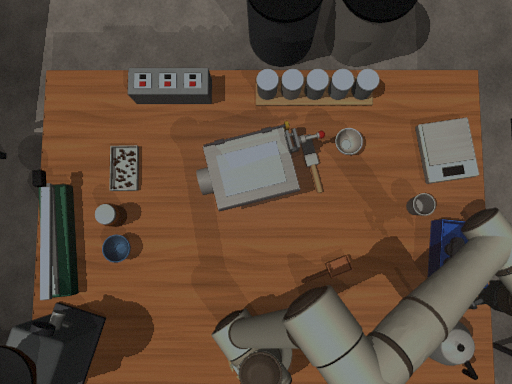

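View pics/wrist0.png

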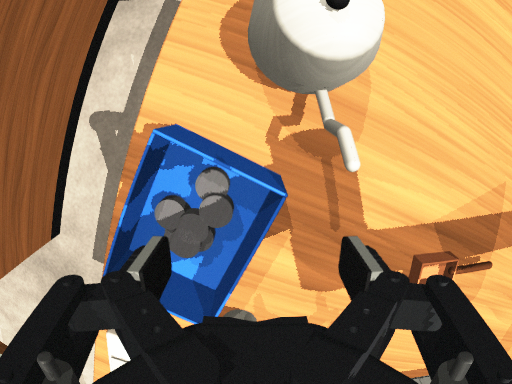

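Top view: the box lid spans roughly px (205–300, 125–210), the red knob is at about (321,134), and the bowl is at (348,141). The side view shows the spigot end of the box at about (225,235). Next I'll zoom in and measure.

```bash
python3 - <<'E'
import cv2
a=cv2.imread("pics/top0.png")[105:235,180:380]
cv2.imwrite("pics/topz.png",cv2.resize(a,None,fx=4,fy=4,interpolation=cv2.INTER_CUBIC))
a=cv2.imread("pics/side0.png")[140:265,170:290]
cv2.imwrite("pics/sidez.png",cv2.resize(a,None,fx=4.7,fy=4.7,interpolation=cv2.INTER_CUBIC))
E
```

```text
(no output)
```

View pics/topz.png

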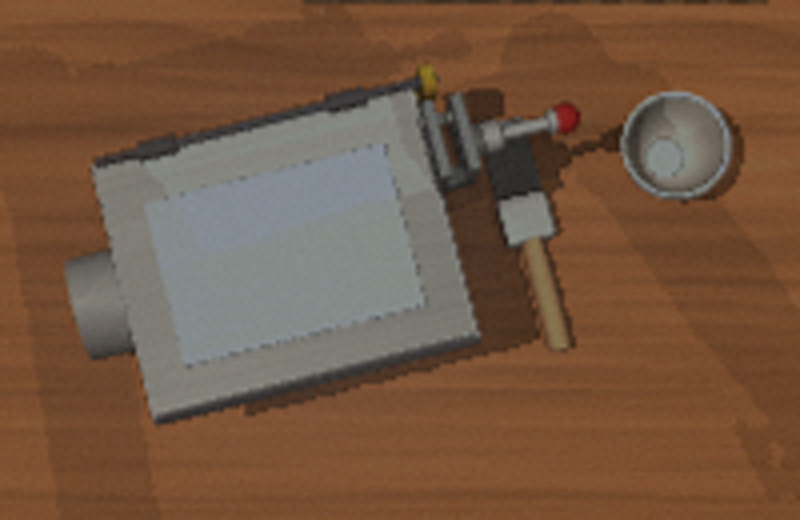

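View pics/sidez.png

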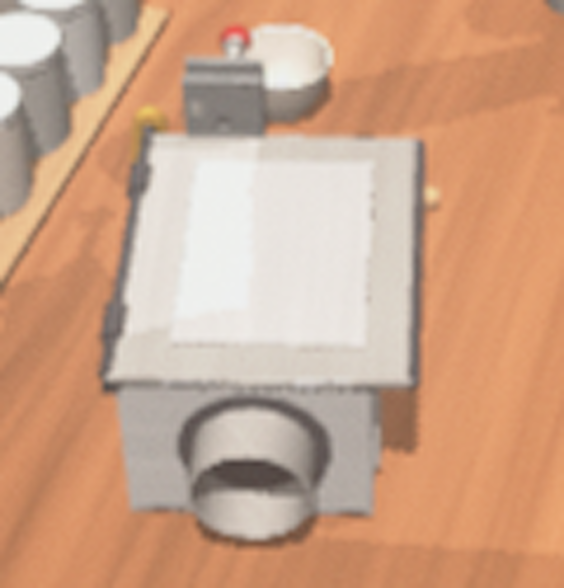

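Top zoom: lid corners are at zoom px (153,412) front left, (477,335) front right, (95,165) rear left and (415,88) rear right, with the knob at (566,117). Side zoom: knob at (236,38), lid left-end corners at (107,385) and (415,385).

```bash
cat > h.py <<'E'
import numpy as np, cv2
from scipy.spatial.transform import Rotation as R
from bench import *
def ray(cam,px):
    c=camera_params(cam); Rm=cv2.Rodrigues(c['rvec'])[0]
    d=Rm.T@np.linalg.inv(c['mtx'])@np.array([px[0],px[1],1.]); o=-Rm.T@c['tvec']
    return o,d/np.linalg.norm(d)
def onz(cam,px,z):
    o,d=ray(cam,px); return o+d*(z-o[2])/d[2]
def tri(p1,p2,c1='top',c2='side'):
    o1,d1=ray(c1,p1);o2,d2=ray(c2,p2)
    A=np.c_[d1,-d2]; s=np.linalg.lstsq(A,o2-o1,rcond=None)[0]
    a=o1+s[0]*d1;b=o2+s[1]*d2
    return (a+b)/2,np.linalg.norm(a-b)
def proj(cam,P):
    c=camera_params(cam); return cv2.projectPoints(np.atleast_2d(np.array(P,float)),c['rvec'],c['tvec'],c['mtx'],None)[0][:,0]
def blob(im,lo,hi,lo2=None,hi2=None):
    h=cv2.cvtColor(im,cv2.COLOR_BGR2HSV); m=cv2.inRange(h,lo,hi)
    if lo2: m|=cv2.inRange(h,lo2,hi2)
    n,l,s,c=cv2.connectedComponentsWithStats(m); return [(s[i],c[i]) for i in range(1,n) if s[i][4]>8]
E
python3 - <<'E'
from h import *
np.set_printoptions(precision=1,suppress=True)
T=lambda x,y:((x+.5)/4-.5+180,(y+.5)/4-.5+105)
S=lambda x,y:((x+.5)/4.7-.5+170,(y+.5)/4.7-.5+140)
c={k:onz('top',T(*v),137) for k,v in dict(FL=(153,412),FR=(477,335),RL=(95,165),RR=(415,88)).items()}
for k in c: print(k,c[k])
print('w',np.linalg.norm(c['FL']-c['FR']),np.linalg.norm(c['RL']-c['RR']),'d',np.linalg.norm(c['FL']-c['RL']),np.linalg.norm(c['FR']-c['RR']))
cs={k:onz('side',S(*v),137) for k,v in dict(FL=(415,385),RL=(107,385)).items()}
print(cs)
print(tri(T(153,412),S(415,385)),tri(T(95,165),S(107,385)))
for n in ('top','side'):
    im=cv2.imread(f"pics/{n}0.png"); print(n,blob(im,(0,150,100),(6,255,255),(174,150,100),(180,255,255)))
print('knob',tri(T(566,117),S(236,38)))
y=c['FL']-c['FR']; y2=c['RL']-c['RR']; x=c['RL']-c['FL'];x2=c['RR']-c['FR']
for v in (y,y2): print('yaw',np.degrees(np.arctan2(-v[0],v[1])))
for v in (x,x2): print('yaw',np.degrees(np.arctan2(v[1],v[0])))
s=read_state(); print(R.from_quat(s['ee_rot']).as_matrix())
E
```

```text
FL [458.4 128.2 137. ]
FR [ 517.2 -116.9  137. ]
RL [648.5 175.1 137. ]
RR [709.  -70.7 137. ]
w 252.1145278212998 253.08762213707266 d 195.78637928074306 197.25644953360577
{'FL': array([449.2, 131. , 137. ]), 'RL': array([643.1, 186.5, 137. ])}
(array([454.4, 127.9, 133.4]), np.float64(8.534851770372768)) (array([649.7, 176.4, 125.6]), np.float64(2.8498180267560325))
top [(array([140,  82,   5,   4,  20], dtype=int32), array([142. ,  83.5])), (array([165,  82,   5,   4,  20], dtype=int32), array([167. ,  83.5])), (array([190,  82,   5,   4,  20], dtype=int32), array([192. ,  83.5])), (array([319, 131,   5,   7,  25], dtype=int32), array([321.1, 133.5]))]
side [(array([124, 221,   5,   4,  14], dtype=int32), array([125.8, 222.4])), (array([111, 239,   6,   4,  16], dtype=int32), array([113.2, 240.5])), (array([ 97, 258,   6,   5,  20], dtype=int32), array([ 99.5, 260.1]))]
knob (array([ 683.2, -185.5,  145.9]), np.float64(1.364176597165641))
yaw 13.50206275665396
yaw 13.835621115622834
yaw 13.840099654723318
yaw 13.556175927928544
[[-0.9 -0.4 -0. ]
 [-0.4  0.9  0. ]
 [ 0.   0.  -1. ]]
```

```bash
cat >> h.py <<'E'
np.set_printoptions(precision=4,suppress=True)
YB=np.radians(13.7); O=np.array([594.5,31.5,0])
XB=np.array([np.cos(YB),np.sin(YB),0]);YBv=np.array([-np.sin(YB),np.cos(YB),0])
def b2w(p): return O+p[0]*XB+p[1]*YBv+np.array([0,0,p[2]])
def w2b(p): d=np.array(p)-O; return np.array([d@XB,d@YBv,d[2]])
def toolang(s): y=R.from_quat(s['ee_rot']).as_matrix()[:,1]; return np.degrees(np.arctan2(y[1],y[0]))
def plan(pb,ang=None,s=None):
    """tool-frame shift (m) and yaw (deg) to TCP at box coords pb, tool y at world angle ang"""
    s=s or read_state(); M=R.from_quat(s['ee_rot']).as_matrix()
    t=M.T@(b2w(pb)-s['position'])/1000
    yaw=0 if ang is None else -(((ang-toolang(s))+180)%360-180)
    return t.round(4),round(yaw,2)
def st():
    s=read_state(); print('t',round(s['clock'],2),'box',w2b(s['position']).round(1),'ang-box',round(toolang(s)-np.degrees(YB),2),'F',s['contact_force'].round(1),'w',round(s['gripper_width'],1),'tilt',R.from_quat(s['ee_rot']).as_matrix()[:,2].round(3),'j',s['joints'].round(2))
E
python3 - <<'E'
from h import *
st()
print(w2b([470,-150,250]))
print(plan(w2b([470,-150,250]),160)); print(plan([-97,137,230],213.7)); 
E
```

```text
t 0.15 box [-503.  -509.   230.5] ang-box 97.54 F [ 0.4  0.1 -0.5] w 85.4 tilt [-0.001  0.002 -1.   ] j [-0.94  0.39  0.01 -0.   -1.19 -0.26]
[-163.944  -146.8498  250.    ]
(array([-0.3837,  0.3145, -0.019 ]), np.float64(-48.76))
(array([-0.4872,  0.5871,  0.0014]), np.float64(-102.46))
```

Request:
send_rows([
  [-0.032,0.026,-0.002],
  [-0.064,0.052,-0.004],
  [-0.096,0.078,-0.006],
  [-0.128,0.104,-0.008],
  [-0.16,0.13,-0.01],
  [-0.192,0.157,-0.012],
  [-0.224,0.183,-0.013],
  [-0.256,0.209,-0.014],
  [-0.288,0.235,-0.015],
  [-0.32,0.262,-0.016],
  [-0.352,0.288,-0.018],
  [-0.384,0.314,-0.019],
], yaw=[-4,-8,-12,-16,-20,-24,-28,-32,-36,-40,-44,-49], fingers=[160,160,160,160,160,160,160,160,160,160,160,160])

```text
clock: 1.35
position: [470.9, -148.7, 250.1]
ee_rot: [-0.577, 0.817, 0.001, 0.0]
contact_force: [-0.2, 0.5, -1.3]
gripper_width: 32.0
```

```bash
python3 - <<'E'
from h import *
st()
print(plan([-97,137,200],213.7)); 
E
```

```text
t 1.35 box [-162.7 -145.8  250.1] ang-box 146.74 F [-0.2  0.5 -1.3] w 32.0 tilt [-0.001  0.002 -1.   ] j [ 0.02  0.15 -0.27 -0.   -1.15 -0.36]
(array([-0.2725,  0.1001,  0.0505]), np.float64(-53.26))
```

Request:
send_rows([
  [-0.03,0.011,0.0],
  [-0.06,0.022,0.0],
  [-0.09,0.033,0.0],
  [-0.12,0.044,0.005],
  [-0.15,0.055,0.01],
  [-0.18,0.066,0.015],
  [-0.21,0.077,0.02],
  [-0.24,0.088,0.03],
  [-0.2725,0.1,0.04],
  [-0.2725,0.1,0.0505],
  [-0.2725,0.1,0.0505],
], yaw=[-6,-12,-18,-24,-30,-36,-42,-48,-53.3,-53.3,-53.3], fingers=[0,0,0,0,0,0,0,0,0,0,0])

```text
clock: 2.45
position: [466.6, 141.6, 198.2]
ee_rot: [0.882, -0.471, -0.002, 0.001]
contact_force: [0.4, -0.3, 0.3]
gripper_width: 85.4
```

```bash
python3 - <<'E'
from h import *
st()
for n in ["side","top","wrist"]:
    im=get_image(n); cv2.imwrite(f"pics/{n}1.png",im)
    if n!="wrist":
        p=proj(n,read_state()['position'])[0]; print(n,p)
        x,y=[int(max(0,v)) for v in p-[90,75]]; cv2.imwrite(f"pics/{n}1z.png",cv2.resize(im[y:y+150,x:x+180],None,fx=4,fy=4,interpolation=cv2.INTER_CUBIC)); print(x,y)
print(plan([-97,137,106],213.7)); 
E
```

```text
t 2.45 box [-98.2 137.3 198.2] ang-box -159.92 F [ 0.4 -0.3  0.3] w 85.4 tilt [-0.004 -0.    -1.   ] j [ 0.63  0.18 -0.37 -0.   -1.03 -0.04]
side [251.2915 208.0944]
161 133
top [211.1453 202.56  ]
121 127
(array([-0.0006, -0.0002,  0.0943]), np.float64(-0.03))
```

View pics/side1z.png

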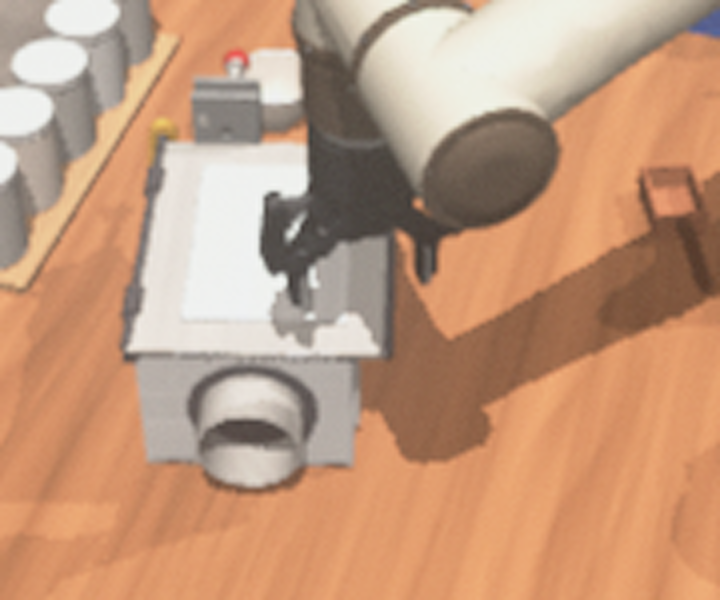

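View pics/wrist1.png

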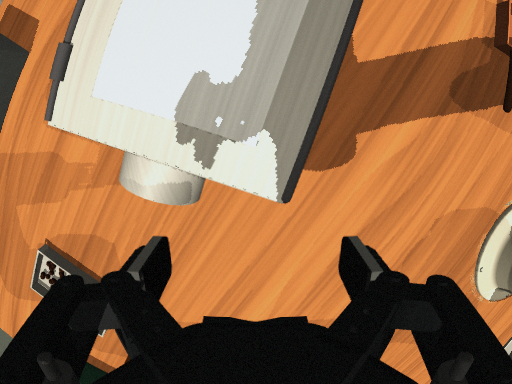

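Wrist view: the lid's front-left corner (end of the dark bead) is at about (287,202). The rear finger is the left one, the front finger the right one. I'll cross-check the corner with the fisheye model.

```bash
cat >> h.py <<'E'
def wray(px,s):
    c=camera_params('wrist'); K=c['mtx']; T=c['tool_from_camera']
    v=np.array([(px[0]-K[0,2])/K[0,0],(px[1]-K[1,2])/K[1,1]]); r=np.linalg.norm(v)
    d=np.array([*(np.sin(r)*v/r),np.cos(r)]); M=R.from_quat(s['ee_rot']).as_matrix()
    return s['position']+M@T[:3,3], M@T[:3,:3]@d
def wonz(px,z,s):
    o,d=wray(px,s); return o+d*(z-o[2])/d[2]
E
python3 - <<'E'
from h import *
s=read_state()
for px,z in [((287,202),132),((283,200),137),((357,0),132),((48,122),134),((277,199),137),((129,160),137)]: print(px,w2b(wonz(px,z,s)))
E
```

```text
(287, 202) [-120.0717  127.877   132.    ]
(283, 200) [-115.6477  126.1191  137.    ]
(357, 0) [-115.2413  -35.3109  132.    ]
(48, 122) [ 87.1866 130.3309 134.    ]
(277, 199) [-111.246  126.902  137.   ]
(129, 160) [  2.2599 136.2489 137.    ]
```

The wrist view puts the bead corner at (-120,128) in the box frame, against an expected (-117,125). That agrees, so I'll descend.

Request:
send_rows([
  [0.0,0.0,0.03],
  [0.0,0.0,0.06],
  [0.0,0.0,0.08],
  [0.0,0.0,0.093],
  [0.0,0.0,0.093],
  [0.0,0.0,0.093],
], yaw=[0,0,0,0,0,0], fingers=[0,0,0,0,0,0])

```text
clock: 3.2
position: [468.7, 140.7, 108.2]
ee_rot: [0.881, -0.472, -0.0, -0.001]
contact_force: [-0.0, -0.0, 0.8]
gripper_width: 85.7
```

```bash
python3 - <<'E'
from h import *
st()
s=read_state(); im=get_image("wrist"); cv2.imwrite("pics/wrist2.png",im)
im=get_image("side"); cv2.imwrite("pics/side2z.png",cv2.resize(im[133:283,161:341],None,fx=4,fy=4,interpolation=cv2.INTER_CUBIC))
for d in (5,10,15,20,25,30): print(d,plan([-97+d,137,106],213.7,s))
E
```

```text
t 3.2 box [-96.4 135.9 108.2] ang-box -160.08 F [-0.  -0.   0.8] w 85.7 tilt [ 0.001  0.002 -1.   ] j [ 0.62  0.29 -0.49 -0.   -0.79 -0.04]
5 (array([ 0.0005, -0.0045,  0.0022]), np.float64(-0.08))
10 (array([ 0.0022, -0.0092,  0.0022]), np.float64(-0.08))
15 (array([ 0.0039, -0.0139,  0.0022]), np.float64(-0.08))
20 (array([ 0.0056, -0.0186,  0.0022]), np.float64(-0.08))
25 (array([ 0.0073, -0.0233,  0.0022]), np.float64(-0.08))
30 (array([ 0.009 , -0.028 ,  0.0022]), np.float64(-0.08))
```

View pics/wrist2.png

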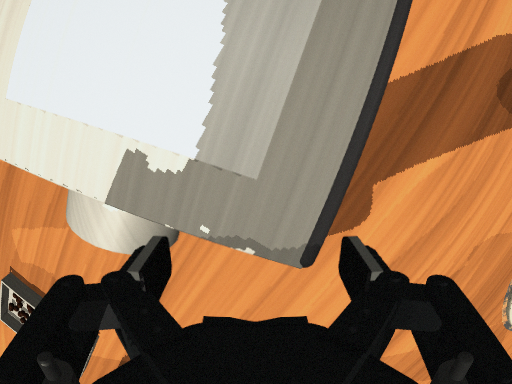

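View pics/side2z.png

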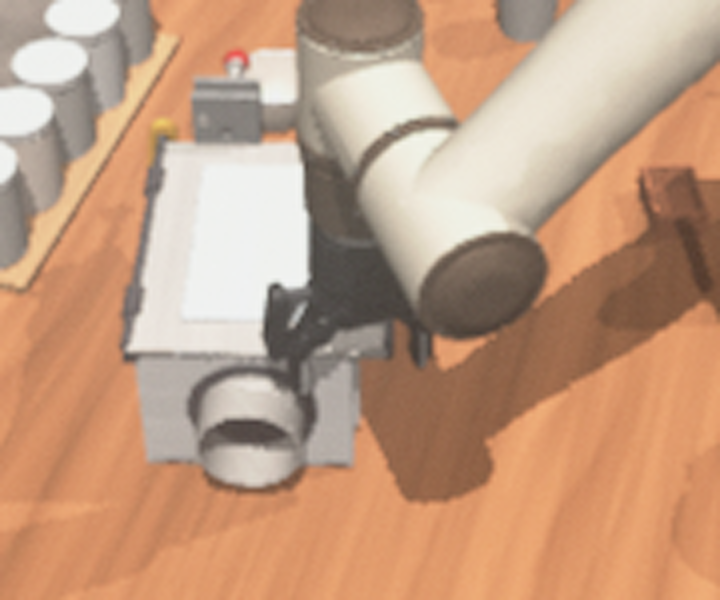

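Request:
send_rows([
  [0.002,-0.006,0.002],
  [0.004,-0.012,0.002],
  [0.0055,-0.016,0.002],
  [0.0065,-0.019,0.002],
  [0.0065,-0.019,0.002],
], yaw=[0,0,0,0,0], fingers=[0,0,0,0,0])

```text
clock: 3.8
position: [481.6, 143.4, 105.4]
ee_rot: [0.88, -0.474, -0.005, 0.005]
contact_force: [-16.2, 1.0, 12.1]
gripper_width: 85.4
```

```bash
python3 - <<'E'
from h import *
st()
E
```

```text
t 3.8 box [-83.2 135.5 105.4] ang-box -160.32 F [-16.2   1.   12.1] w 85.4 tilt [-0.015 -0.004 -1.   ] j [ 0.61  0.32 -0.45 -0.01 -0.82 -0.02]
```

Contact is at x≈-83. The force on the tool is -16 N in x and +12 N in z, so friction is at least 0.75 and a friction lift has margin. First a small lift to about 3° to check that it holds.

Request:
send_rows([
  [0.003,-0.0085,-0.002],
  [0.003,-0.0088,-0.004],
  [0.003,-0.009,-0.007],
  [0.0031,-0.0091,-0.0105],
  [0.0031,-0.0091,-0.0105],
], yaw=[0,0,0,0,0], fingers=[0,0,0,0,0])

```text
clock: 4.3
position: [481.4, 142.9, 111.5]
ee_rot: [0.879, -0.477, -0.014, 0.013]
contact_force: [-17.7, 1.9, -1.9]
gripper_width: 85.3
```

```bash
python3 - <<'E'
from h import *
st()
s=read_state(); im=get_image("wrist"); cv2.imwrite("pics/wrist3.png",im)
E
```

```text
t 4.3 box [-83.5 135.  111.5] ang-box -160.73 F [-17.7   1.9  -1.9] w 85.3 tilt [-0.037 -0.01  -0.999] j [ 0.6   0.32 -0.42 -0.02 -0.86 -0.02]
```

View pics/wrist3.png

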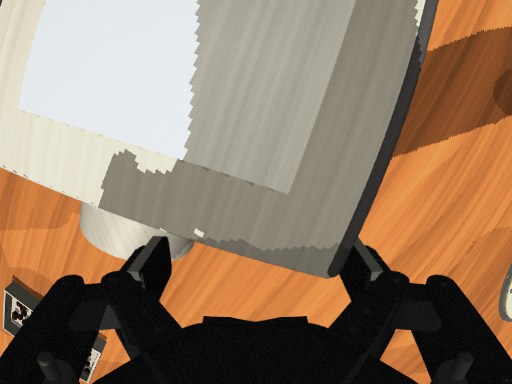

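Fz is -1.9 N, so the tool is carrying the lid and it has lifted. I'll continue along the arc with less preload.

Request:
send_rows([
  [0.0022,-0.0062,-0.0085],
  [0.0022,-0.0062,-0.0165],
  [0.0023,-0.0064,-0.0235],
  [0.0025,-0.007,-0.0305],
  [0.0027,-0.0078,-0.0375],
  [0.003,-0.0087,-0.0445],
], yaw=[0,0,0,0,0,0], fingers=[0,0,0,0,0,0])

```text
clock: 4.95
position: [485.7, 143.6, 152.8]
ee_rot: [0.877, -0.479, -0.02, 0.019]
contact_force: [-11.9, 0.5, -1.9]
gripper_width: 85.5
```

```bash
python3 - <<'E'
from h import *
st()
s=read_state(); im=get_image("wrist"); cv2.imwrite("pics/wrist4.png",im)
E
```

```text
t 4.95 box [-79.1 134.6 152.8] ang-box -160.93 F [-11.9   0.5  -1.9] w 85.5 tilt [-0.052 -0.014 -0.999] j [ 0.6   0.29 -0.35 -0.02 -0.99 -0.01]
```

View pics/wrist4.png

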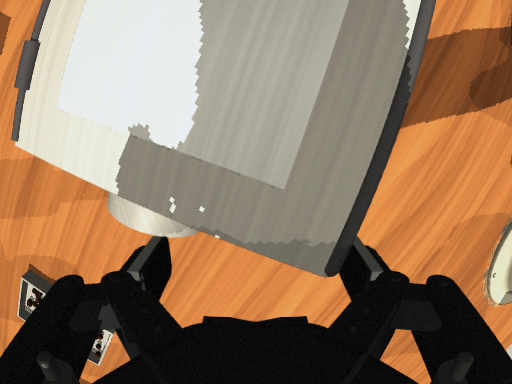

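Lid is at about 13°, with the bead still seated on the front pad at about (335,270). Continuing to about 40°.

Request:
send_rows([
  [0.0021,-0.0061,-0.01],
  [0.0027,-0.0079,-0.0177],
  [0.0034,-0.0099,-0.0252],
  [0.0042,-0.012,-0.0327],
  [0.005,-0.0144,-0.04],
  [0.0059,-0.0171,-0.0472],
  [0.0069,-0.0199,-0.0543],
  [0.008,-0.0232,-0.0612],
  [0.0092,-0.0265,-0.068],
  [0.0104,-0.0301,-0.0748],
  [0.0117,-0.0339,-0.0812],
  [0.0133,-0.0386,-0.088],
], yaw=[0,0,0,0,0,0,0,0,0,0,0,0], fingers=[0,0,0,0,0,0,0,0,0,0,0,0])

```text
clock: 6.2
position: [526.1, 153.6, 239.2]
ee_rot: [0.877, -0.48, -0.023, 0.023]
contact_force: [-11.6, 0.9, 4.8]
gripper_width: 85.2
```

```bash
python3 - <<'E'
from h import *
st()
s=read_state(); im=get_image("wrist"); cv2.imwrite("pics/wrist5.png",im)
im=get_image("side"); cv2.imwrite("pics/side5z.png",cv2.resize(im[93:283,131:341],None,fx=3.5,fy=3.1,interpolation=cv2.INTER_CUBIC))
E
```

```text
t 6.2 box [-37.5 134.8 239.2] ang-box -161.02 F [-11.6   0.9   4.8] w 85.2 tilt [-0.062 -0.017 -0.998] j [ 0.57  0.28 -0.12 -0.02 -1.23  0.01]
```

View pics/wrist5.png

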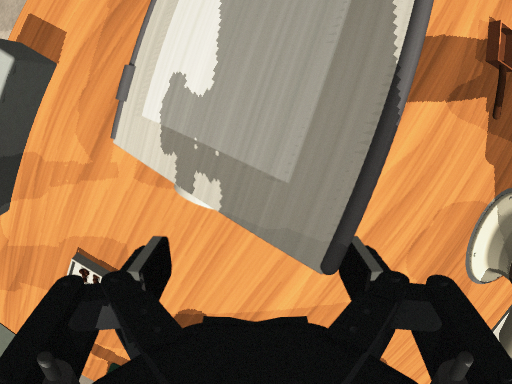

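View pics/side5z.png

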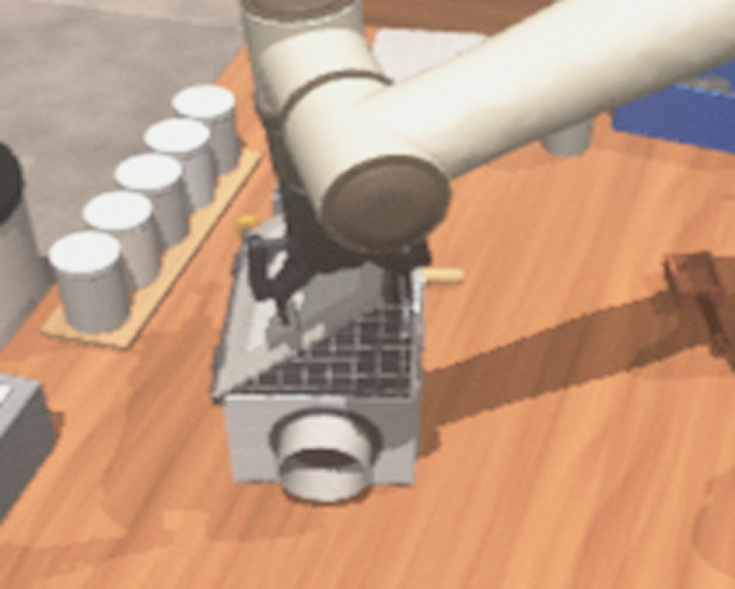

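Lid is at about 41°. The side view shows it open, held by the front finger at the left end. Next I'll turn the jaws square to the lip and slide inward along the bead, so the rear finger ends up behind the lid.

Request:
send_rows([
  [0.0086,-0.0036,-0.002],
  [0.0156,-0.0024,-0.002],
  [0.0227,-0.0014,-0.002],
  [0.0297,-0.0003,-0.002],
  [0.0366,0.0011,-0.002],
  [0.0433,0.0034,-0.002],
  [0.0508,0.006,-0.002],
  [0.0508,0.006,-0.002],
], yaw=[4,8,12,16,19,19,19,19], fingers=[0,0,0,0,0,0,0,0])

```text
clock: 7.1
position: [548.1, 107.1, 241.1]
ee_rot: [0.785, -0.618, -0.02, 0.027]
contact_force: [-4.5, -1.3, 0.9]
gripper_width: 85.2
```

```bash
python3 - <<'E'
from h import *
st()
s=read_state(); im=get_image("wrist"); cv2.imwrite("pics/wrist6.png",im)
E
```

```text
t 7.1 box [-27.2  84.5 241.1] ang-box -180.1 F [-4.5 -1.3  0.9] w 85.2 tilt [-0.065 -0.017 -0.998] j [ 0.48  0.3  -0.09 -0.01 -1.25 -0.23]
```

View pics/wrist6.png

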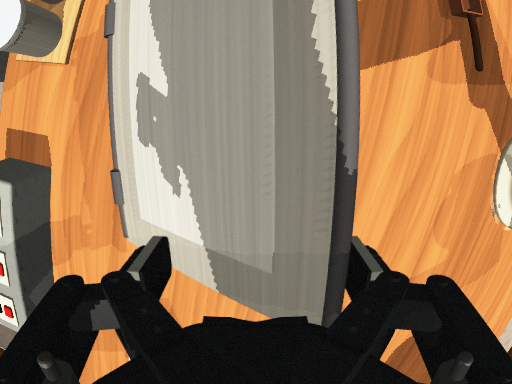

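Request:
send_rows([
  [0.0,-0.0098,-0.01],
  [0.0,-0.0168,-0.018],
  [0.0,-0.0244,-0.026],
  [0.0,-0.0322,-0.033],
  [0.0,-0.0405,-0.0395],
  [0.0,-0.049,-0.046],
  [0.0,-0.058,-0.052],
  [0.0,-0.0671,-0.057],
  [0.0,-0.0766,-0.062],
  [0.0,-0.0863,-0.0665],
  [0.0,-0.0963,-0.0705],
  [0.0,-0.1063,-0.0735],
], yaw=[0,0,0,0,0,0,0,0,0,0,0,0], fingers=[0,0,0,0,0,0,0,0,0,0,0,0])

```text
clock: 8.35
position: [657.1, 134.1, 308.0]
ee_rot: [0.786, -0.618, -0.019, 0.026]
contact_force: [-1.2, 1.7, 1.3]
gripper_width: 85.4
```

```bash
python3 - <<'E'
from h import *
st()
s=read_state(); im=get_image("wrist"); cv2.imwrite("pics/wrist7.png",im)
im=get_image("side"); cv2.imwrite("pics/side7z.png",cv2.resize(im[73:263,131:341],None,fx=3.5,fy=3.1,interpolation=cv2.INTER_CUBIC))
E
```

```text
t 8.35 box [ 85.2  84.9 308. ] ang-box -180.06 F [-1.2  1.7  1.3] w 85.4 tilt [-0.062 -0.018 -0.998] j [ 0.44  0.47  0.33 -0.01 -1.5  -0.2 ]
```

View pics/wrist7.png

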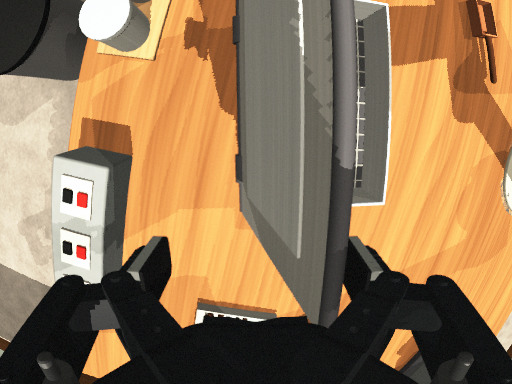

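View pics/side7z.png

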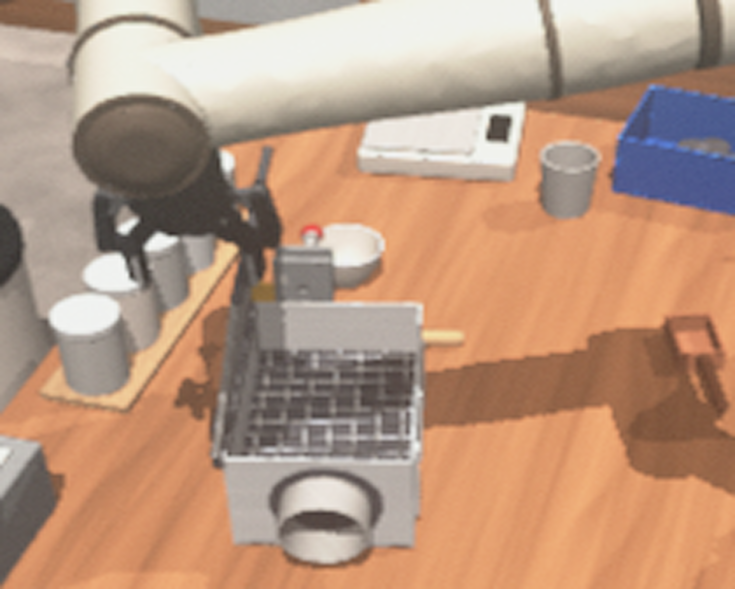

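Lid is at about 78°, with the bead just inside the front pad. Now I'll narrow the jaws to about 25 mm and back the tool off to match, so both pads straddle the lid.

Request:
send_rows([
  [0.0,0.0,0.0],
  [0.0,0.003,0.0],
  [0.0,0.0055,0.0],
  [0.0,0.008,0.0],
  [0.0,0.0105,0.0],
  [0.0,0.013,0.0],
  [0.0,0.0155,0.0],
  [0.0,0.018,0.0],
  [0.0,0.0205,0.0],
  [0.0,0.023,0.0],
  [0.0,0.0255,0.0],
  [0.0,0.028,0.0],
], yaw=[0,0,0,0,0,0,0,0,0,0,0,0], fingers=[15,30,45,60,75,90,105,120,135,150,165,180])

```text
clock: 9.65
position: [630.4, 127.5, 309.1]
ee_rot: [0.786, -0.618, -0.019, 0.026]
contact_force: [0.1, 0.2, -0.5]
gripper_width: 24.9
```

```bash
python3 - <<'E'
from h import *
st()
s=read_state(); im=get_image("wrist"); cv2.imwrite("pics/wrist8.png",im)
im=get_image("side"); cv2.imwrite("pics/side8z.png",cv2.resize(im[73:263,131:341],None,fx=3.5,fy=3.1,interpolation=cv2.INTER_CUBIC))
st()
E
```

```text
t 9.65 box [ 57.6  84.8 309.1] ang-box -180.07 F [ 0.1  0.2 -0.5] w 24.9 tilt [-0.062 -0.018 -0.998] j [ 0.45  0.41  0.25 -0.01 -1.47 -0.21]
t 9.75 box [ 57.4  84.8 309.2] ang-box -180.06 F [-0.3 -0.6  0. ] w 24.8 tilt [-0.062 -0.018 -0.998] j [ 0.45  0.41  0.25 -0.01 -1.47 -0.21]
```

View pics/wrist8.png

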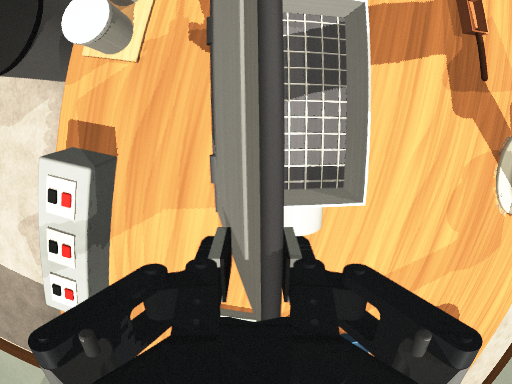

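View pics/side8z.png

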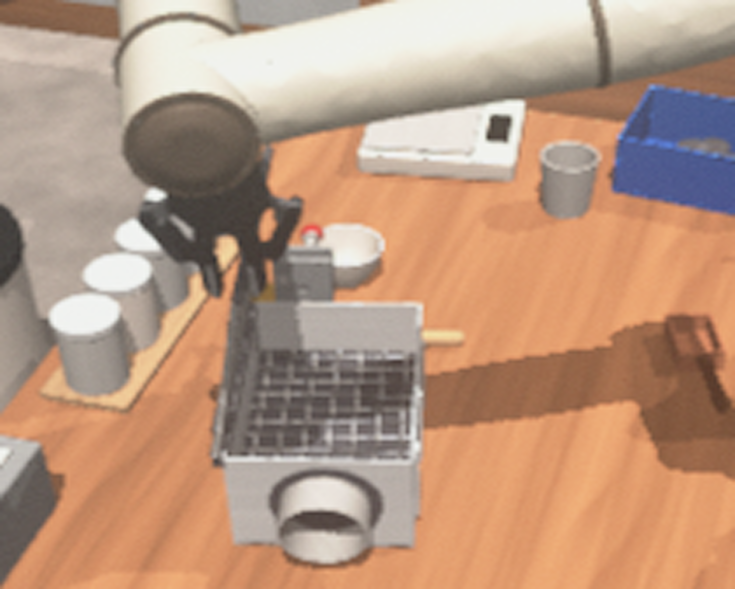

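Both pads now straddle the bead at px (270,250). Next I'll carry the lid over the balance point and down toward the stop.

Request:
send_rows([
  [0.0,-0.0085,-0.0017],
  [0.0,-0.017,-0.0035],
  [0.0,-0.025,-0.0048],
  [0.0,-0.0335,-0.0058],
  [0.0,-0.0415,-0.0065],
  [0.0,-0.05,-0.0056],
  [0.0,-0.058,-0.0049],
  [0.0,-0.066,-0.0039],
  [0.0,-0.074,-0.0026],
  [0.0,-0.081,-0.0007],
  [0.0,-0.087,0.0004],
  [0.0,-0.092,0.001],
], yaw=[0,0,0,0,0,0,0,0,0,0,0,0], fingers=[180,180,180,180,180,180,180,180,180,180,180,180])

```text
clock: 10.95
position: [719.6, 149.1, 301.8]
ee_rot: [0.786, -0.618, -0.019, 0.027]
contact_force: [0.4, 0.0, -0.7]
gripper_width: 25.1
```

```bash
python3 - <<'E'
from h import *
st()
s=read_state(); im=get_image("wrist"); cv2.imwrite("pics/wrist9.png",im)
im=get_image("side"); cv2.imwrite("pics/side9z.png",cv2.resize(im[73:263,131:341],None,fx=3.5,fy=3.1,interpolation=cv2.INTER_CUBIC))
st()
E
```

```text
t 10.95 box [149.4  84.6 301.8] ang-box -180.07 F [ 0.4  0.  -0.7] w 25.1 tilt [-0.063 -0.018 -0.998] j [ 0.42  0.59  0.53 -0.01 -1.57 -0.18]
t 11.05 box [149.4  84.6 301.5] ang-box -180.08 F [ 0.1 -0.  -0.1] w 25.3 tilt [-0.063 -0.018 -0.998] j [ 0.42  0.6   0.53 -0.01 -1.57 -0.18]
```

View pics/wrist9.png

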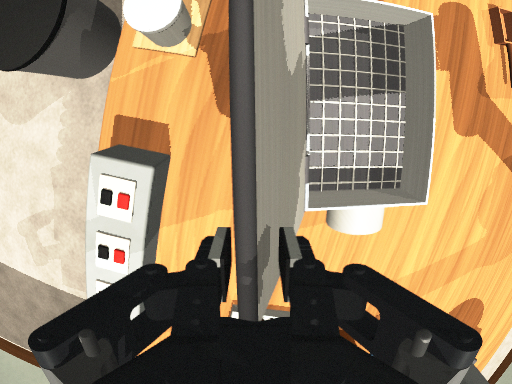

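View pics/side9z.png

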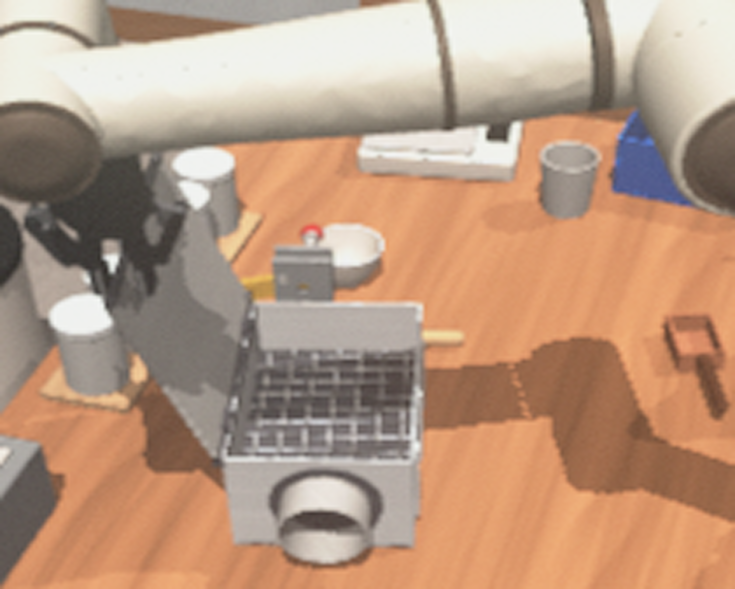

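The bead rests near the rear pad at px (243,250), leaning about 107–109°. I'll ease on another ~9 mm to set it on the stop.

Request:
send_rows([
  [0.0,-0.003,0.0],
  [0.0,-0.006,0.0005],
  [0.0,-0.009,0.001],
  [0.0,-0.009,0.001],
  [0.0,-0.009,0.001],
], yaw=[0,0,0,0,0], fingers=[180,180,180,180,180])

```text
clock: 11.55
position: [727.0, 150.8, 300.5]
ee_rot: [0.786, -0.618, -0.02, 0.028]
contact_force: [-5.6, -0.5, 2.2]
gripper_width: 25.0
```

```bash
python3 - <<'E'
from h import *
st()
s=read_state(); im=get_image("wrist"); cv2.imwrite("pics/wrist10.png",im[180:340,150:400].repeat(3,0).repeat(3,1))
E
```

```text
t 11.55 box [157.   84.5 300.5] ang-box -180.07 F [-5.6 -0.5  2.2] w 25.0 tilt [-0.066 -0.019 -0.998] j [ 0.42  0.61  0.56 -0.01 -1.58 -0.18]
```

View pics/wrist10.png

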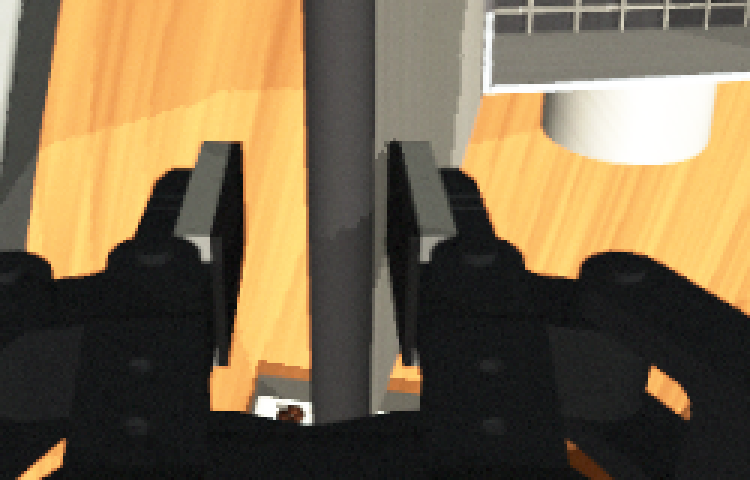

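The front pad is now pressing the lid against its stop at 5.6 N, so the lid is seated. I'll back off a little and rise out.

Request:
send_rows([
  [0.0,0.0015,0.0],
  [0.0,0.003,0.0],
  [0.0,0.0035,-0.01],
  [0.0,0.0045,-0.025],
  [0.0,0.006,-0.045],
  [0.0,0.0075,-0.07],
  [0.0,0.0085,-0.085],
  [0.0,0.0085,-0.085],
  [0.0,0.0085,-0.085],
], yaw=[0,0,0,0,0,0,0,0,0], fingers=[180,175,170,170,170,170,170,170,170])

```text
clock: 12.5
position: [724.5, 150.6, 385.8]
ee_rot: [0.786, -0.618, -0.02, 0.028]
contact_force: [-0.3, 0.6, -0.6]
gripper_width: 28.3
```

```bash
python3 - <<'E'
from h import *
st()
ims={}
for n in ("side","top"):
    ims[n]=get_image(n)
cv2.imwrite("pics/side11z.png",cv2.resize(ims['side'][73:263,131:341],None,fx=3.5,fy=3.1,interpolation=cv2.INTER_CUBIC))
cv2.imwrite("pics/top11z.png",cv2.resize(ims['top'][95:225,180:380],None,fx=4,fy=4,interpolation=cv2.INTER_CUBIC))
for n in ims: cv2.imwrite(f"pics/{n}11.png",ims[n])
E
```

```text
t 12.5 box [154.5  84.9 385.8] ang-box -180.06 F [-0.3  0.6 -0.6] w 28.3 tilt [-0.066 -0.019 -0.998] j [ 0.42  0.62  0.76 -0.01 -1.79 -0.18]
```

View pics/side11z.png

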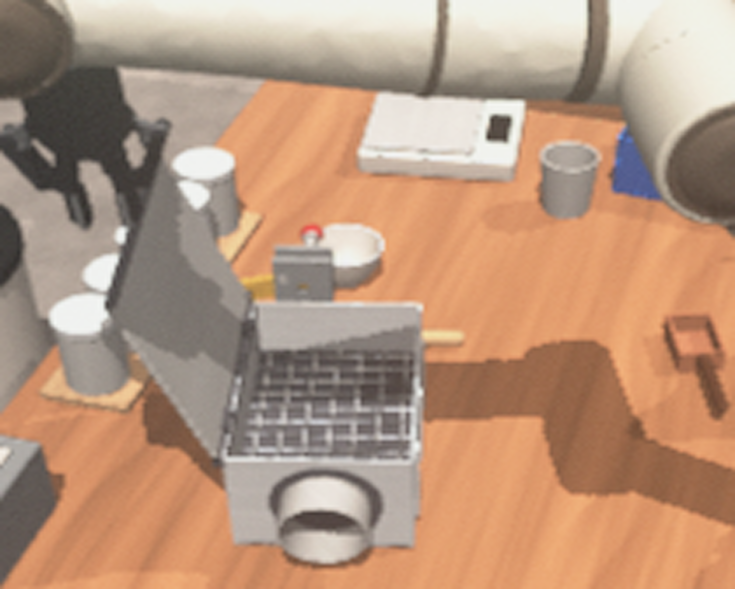

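View pics/top11z.png

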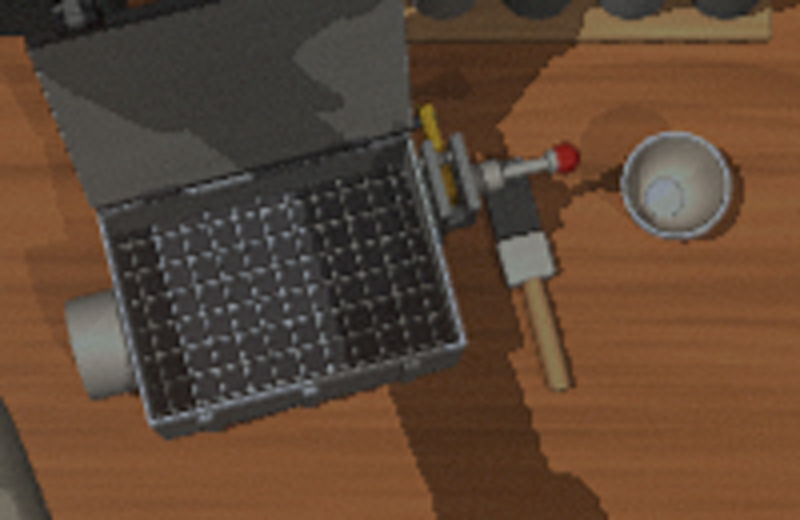

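The lid rests open on its stop untouched, with the yellow arm between the ears and the knob at top-zoom px (566,157). Now over to the pin.

```bash
python3 - <<'E'
from h import *
T=lambda x,y:((x+.5)/4-.5+180,(y+.5)/4-.5+95)
im=cv2.imread("pics/top11.png"); b=[c for s,c in blob(im,(0,140,80),(7,255,255),(172,140,80),(180,255,255)) if 300<c[0]<340 and 110<c[1]<150]; print(b)
print('knob top onz',w2b(onz('top',T(566,157),149.5)), w2b(onz('top',b[0],149.5)) if b else '')
S=lambda x,y:((x+.5)/3.5-.5+131,(y+.5)/3.1-.5+73)
print('side',w2b(onz('side',S(312,233),149.5)))
print(w2b(tri(T(566,157),S(312,233))[0]))
print(plan([34,-285,370])); print(plan([34,-285,250]))
E
```

```text
[array([321.3714, 134.0286])]
knob top onz [  34.6518 -231.1191  149.5   ] [  34.0118 -231.7281  149.5   ]
side [  33.4618 -225.8834  149.5   ]
[  34.9185 -231.9249  145.1831]
(array([0.37  , 0.1185, 0.024 ]), 0)
(array([0.3696, 0.1099, 0.1437]), 0)
```

Request:
send_rows([
  [0.03,0.0,0.0],
  [0.07,0.01,0.0],
  [0.11,0.024,0.0],
  [0.15,0.038,0.005],
  [0.19,0.052,0.01],
  [0.23,0.066,0.015],
  [0.27,0.08,0.02],
  [0.31,0.094,0.02],
  [0.345,0.106,0.02],
  [0.37,0.1175,0.04],
  [0.37,0.1145,0.08],
  [0.37,0.112,0.12],
], yaw=[0,0,0,0,0,0,0,0,0,0,0,0], fingers=[255,255,255,255,255,255,255,255,255,255,255,255])

```text
clock: 13.8
position: [693.9, -239.2, 272.1]
ee_rot: [0.785, -0.619, -0.021, 0.029]
contact_force: [-0.1, 0.0, 0.1]
gripper_width: -0.2
```

```bash
python3 - <<'E'
from h import *
st()
print(plan([34,-285,132]))
im=get_image("wrist"); cv2.imwrite("pics/wrist12.png",im)
E
```

```text
t 13.8 box [  32.5 -286.5  272.1] ang-box -180.19 F [-0.1  0.   0.1] w -0.2 tilt [-0.068 -0.019 -0.997] j [-0.1   0.6   0.44  0.03 -1.49  0.33]
(array([-0.0019, -0.0114,  0.1396]), 0)
```

View pics/wrist12.png

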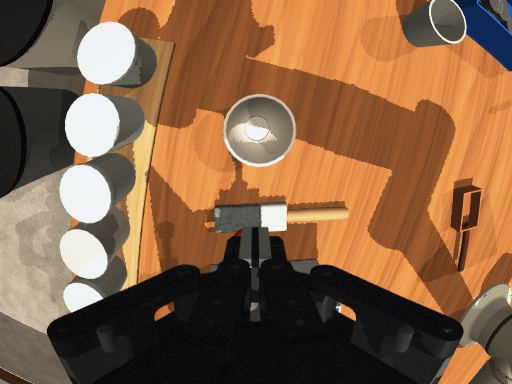

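The wrist camera faces away from the pin, so the fingers hide the knob. The white bowl is at (260,130) and the brush at (280,215), both well below the tool path. Descending.

Request:
send_rows([
  [0.0,-0.003,0.04],
  [0.0,-0.006,0.08],
  [0.0,-0.009,0.115],
  [0.0,-0.0114,0.138],
  [0.0,-0.0114,0.1395],
  [0.0,-0.0114,0.1395],
], yaw=[0,0,0,0,0,0], fingers=[255,255,255,255,255,255])

```text
clock: 14.45
position: [689.8, -236.3, 122.3]
ee_rot: [0.785, -0.618, -0.029, 0.032]
contact_force: [1.4, -0.4, -0.0]
gripper_width: 0.1
```

```bash
python3 - <<'E'
from h import *
st()
im=get_image("top"); cv2.imwrite("pics/top13z.png",cv2.resize(im[95:225,240:400],None,fx=4,fy=4,interpolation=cv2.INTER_CUBIC))
im=get_image("side"); cv2.imwrite("pics/side13z.png",cv2.resize(im[110:210,170:290],None,fx=5,fy=5,interpolation=cv2.INTER_CUBIC))
print(plan([34,-254,132]),plan([34,-218,132]))
E
```

```text
t 14.45 box [  29.2 -282.7  122.3] ang-box -180.11 F [ 1.4 -0.4 -0. ] w 0.1 tilt [-0.086 -0.014 -0.996] j [-0.1   0.68  0.22  0.02 -1.2   0.33]
(array([-0.0292, -0.0032, -0.0077]), 0) (array([-0.0652, -0.0031, -0.0075]), 0)
```

View pics/top13z.png

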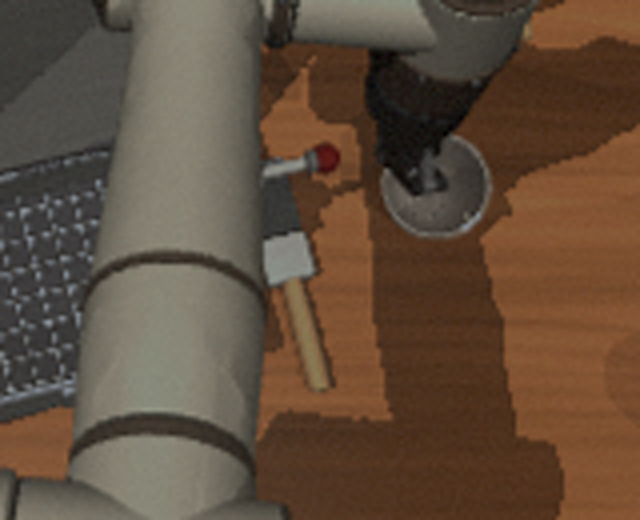

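View pics/side13z.png

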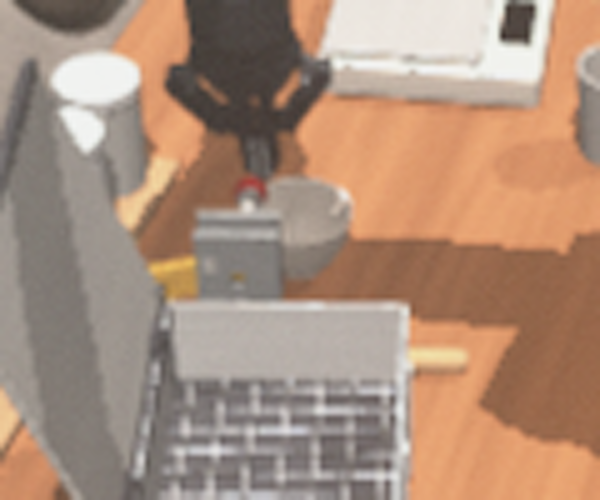

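```bash
python3 - <<'E'
from h import *
st(); s=read_state()
M=R.from_quat(s['ee_rot']).as_matrix()
P=[s['position'],s['position']-M[:,2]*27,b2w([33,-232,149.5]),b2w([33,-283,149.5])]
p=proj('top',P); print((p-[240,95]+.5)*4-.5)
p=proj('side',P); print((p-[170,110]+.5)*5-.5)
print(plan([34,-254,134]),plan([34,-218,134]))
E
```

```text
t 14.55 box [  30.1 -283.1  124.4] ang-box -180.12 F [0.2 0.9 0.3] w -0.1 tilt [-0.082 -0.014 -0.997] j [-0.1   0.68  0.22  0.02 -1.2   0.33]
[[387.9882 155.3565]
 [393.5914 143.3984]
 [327.6644 158.7959]
 [392.5653 143.2864]]
[[264.2282 172.8116]
 [259.6091 143.4044]
 [252.3508 186.1454]
 [258.7908 145.6426]]
(array([-0.0292, -0.003 , -0.0097]), 0) (array([-0.0652, -0.003 , -0.0095]), 0)
```

Projections match: the tip is at side px (264,173) and the knob at (252,186). Now pushing slowly along +y.

Request:
send_rows([
  [-0.006,-0.003,-0.0095],
  [-0.012,-0.003,-0.0095],
  [-0.018,-0.003,-0.0095],
  [-0.023,-0.003,-0.0095],
  [-0.027,-0.003,-0.0095],
  [-0.031,-0.003,-0.0095],
  [-0.035,-0.003,-0.0095],
  [-0.039,-0.003,-0.0095],
  [-0.043,-0.003,-0.0095],
  [-0.047,-0.003,-0.0095],
], yaw=[0,0,0,0,0,0,0,0,0,0], fingers=[255,255,255,255,255,255,255,255,255,255])

```text
clock: 15.55
position: [683.8, -190.6, 134.6]
ee_rot: [0.785, -0.618, -0.027, 0.031]
contact_force: [0.6, -2.9, 1.8]
gripper_width: 0.0
```

```bash
python3 - <<'E'
from h import *
st()
im=get_image("top"); cv2.imwrite("pics/top14z.png",cv2.resize(im[95:225,240:400],None,fx=4,fy=4,interpolation=cv2.INTER_CUBIC))
im=get_image("side"); cv2.imwrite("pics/side14z.png",cv2.resize(im[110:210,170:290],None,fx=5,fy=5,interpolation=cv2.INTER_CUBIC))
print(plan([34,-218,134]))
E
```

```text
t 15.55 box [  34.1 -236.9  134.6] ang-box -180.14 F [ 0.6 -2.9  1.8] w 0.0 tilt [-0.08  -0.016 -0.997] j [-0.04  0.63  0.17  0.02 -1.19  0.27]
(array([-0.0174,  0.    ,  0.0001]), 0)
```

View pics/top14z.png

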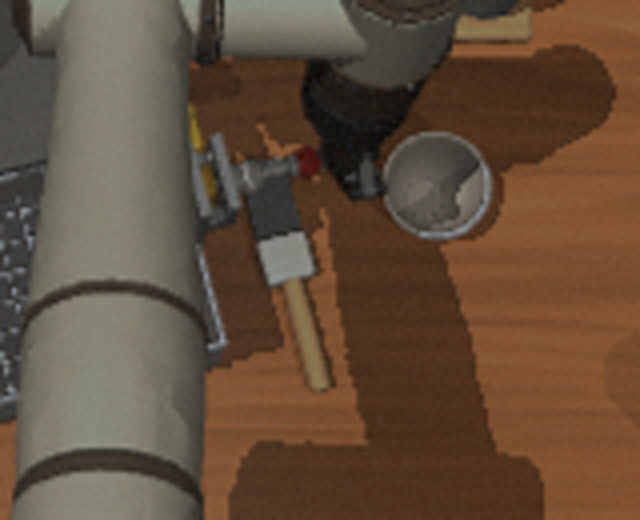

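View pics/side14z.png

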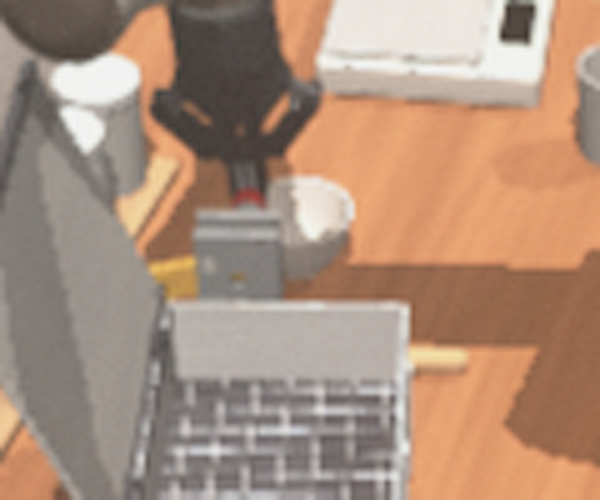

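The knob moved from px (326,158) to (309,162) with about 3 N of push, so the pin is sliding. Continuing.

Request:
send_rows([
  [-0.004,0.0,0.0],
  [-0.007,0.0,0.0],
  [-0.01,0.0,0.0],
  [-0.013,0.0,0.0],
  [-0.016,0.0,0.0],
  [-0.019,0.0,0.0],
  [-0.019,0.0,0.0],
], yaw=[0,0,0,0,0,0,0], fingers=[255,255,255,255,255,255,255])

```text
clock: 16.35
position: [678.7, -170.2, 134.0]
ee_rot: [0.785, -0.618, -0.028, 0.031]
contact_force: [-0.5, -0.2, 0.5]
gripper_width: 0.5
```

```bash
python3 - <<'E'
from h import *
st()
im=get_image("top"); cv2.imwrite("pics/top15z.png",cv2.resize(im[95:225,240:400],None,fx=4,fy=4,interpolation=cv2.INTER_CUBIC))
im=get_image("side"); cv2.imwrite("pics/side15z.png",cv2.resize(im[110:210,170:290],None,fx=5,fy=5,interpolation=cv2.INTER_CUBIC))
st()
E
```

```text
t 16.35 box [  34.  -215.9  134. ] ang-box -180.09 F [-0.5 -0.2  0.5] w 0.5 tilt [-0.082 -0.013 -0.997] j [-0.01  0.62  0.15  0.02 -1.18  0.24]
t 16.45 box [  34.  -216.3  134.1] ang-box -180.11 F [-0.4 -0.1 -0.8] w 0.1 tilt [-0.082 -0.014 -0.997] j [-0.01  0.62  0.15  0.02 -1.18  0.24]
```

View pics/top15z.png

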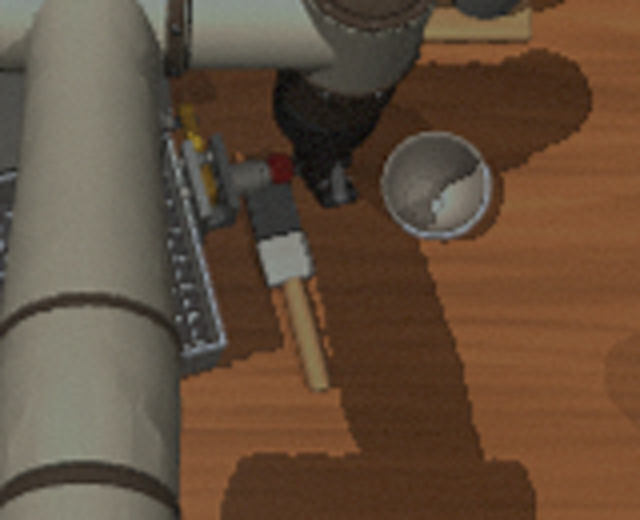

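View pics/side15z.png

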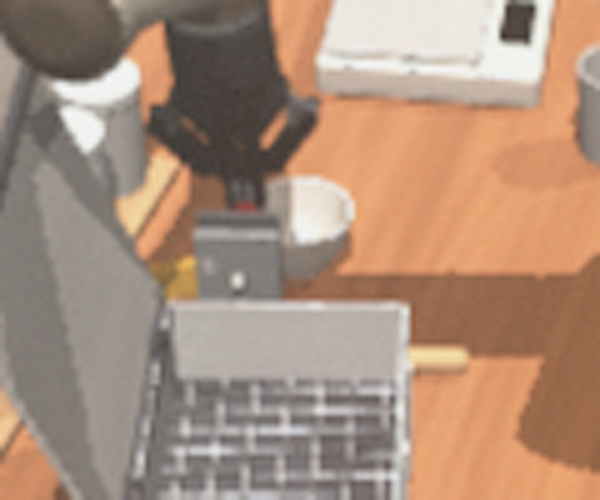

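The pin nose is now showing in the inner ear's bore at side px (237,280), and there's no resistance. I'll press until the shoulder seats.

Request:
send_rows([
  [-0.002,0.0,0.0],
  [-0.004,0.0,0.0],
  [-0.006,0.0,0.0],
  [-0.007,0.0,0.0],
  [-0.007,0.0,0.0],
], yaw=[0,0,0,0,0], fingers=[255,255,255,255,255])

```text
clock: 16.95
position: [678.2, -168.6, 134.4]
ee_rot: [0.785, -0.619, -0.025, 0.032]
contact_force: [3.1, -13.5, -3.4]
gripper_width: -0.1
```

```bash
python3 - <<'E'
from h import *
st()
E
```

```text
t 16.95 box [  33.9 -214.2  134.4] ang-box -180.2 F [  3.1 -13.5  -3.4] w -0.1 tilt [-0.079 -0.02  -0.997] j [-0.    0.62  0.14  0.02 -1.17  0.23]
```

Hard stop at 13.5 N, so the shoulder is seated. Backing off along -y before looking.

Request:
send_rows([
  [0.005,0.0,0.0],
  [0.015,0.0,0.0],
  [0.035,0.0,0.0],
  [0.06,0.0,-0.01],
  [0.07,0.0,-0.04],
  [0.07,0.0,-0.085],
  [0.085,0.0,-0.12],
  [0.12,0.0,-0.12],
  [0.12,0.0,-0.12],
], yaw=[0,0,0,0,0,0,0,0,0], fingers=[255,255,255,255,255,255,255,255,255])

```text
clock: 17.85
position: [716.1, -287.2, 254.8]
ee_rot: [0.783, -0.62, -0.024, 0.032]
contact_force: [0.5, 0.1, -1.8]
gripper_width: -0.0
```

```bash
python3 - <<'E'
from h import *
st()
a=get_image("top"); b=get_image("side"); cv2.imwrite("pics/top16.png",a);cv2.imwrite("pics/side16.png",b)
cv2.imwrite("pics/top16z.png",cv2.resize(a[95:225,180:380],None,fx=4,fy=4,interpolation=cv2.INTER_CUBIC))
cv2.imwrite("pics/side16z.png",cv2.resize(b[110:210,170:290],None,fx=5,fy=5,interpolation=cv2.INTER_CUBIC))
print([c for s,c in blob(a,(0,140,80),(7,255,255),(172,140,80),(180,255,255)) if 290<c[0]<340 and 110<c[1]<150])
for y in (-195,-181): print(y,(proj('top',b2w([33,y,149.5]))-[180,95]+.5)*4-.5)
st()
E
```

```text
t 17.85 box [  42.6 -338.4  254.8] ang-box -180.43 F [ 0.5  0.1 -1.8] w -0.0 tilt [-0.076 -0.02  -0.997] j [-0.16  0.68  0.55  0.03 -1.52  0.39]
[]
-195 [[520.5164 170.063 ]]
-181 [[502.6627 174.3295]]
t 17.95 box [  42.6 -335.4  252.8] ang-box -180.3 F [ 0.2  0.2 -0.5] w 0.0 tilt [-0.08  -0.018 -0.997] j [-0.16  0.68  0.55  0.03 -1.52  0.39]
```

View pics/top16z.png

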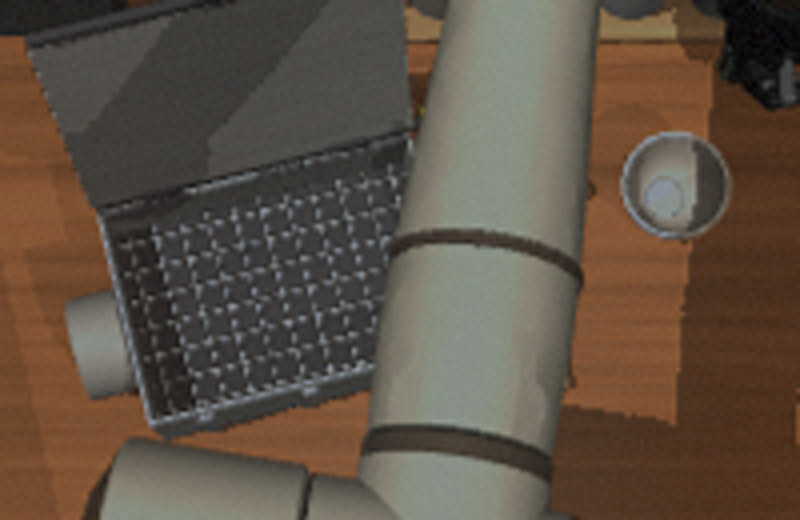

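View pics/side16z.png

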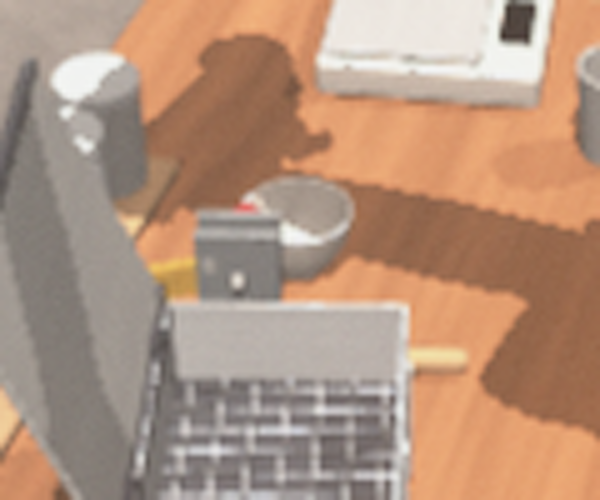

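The forearm hides the pin in the top view, so I'll move farther right to get a clear look.

Request:
send_rows([
  [0.04,0.01,0.0],
  [0.08,0.03,0.0],
  [0.12,0.05,0.0],
  [0.16,0.07,0.0],
  [0.2,0.09,0.0],
  [0.2,0.09,0.0],
], yaw=[0,0,0,0,0,0], fingers=[255,255,255,255,255,255])

```text
clock: 18.55
position: [671.2, -505.1, 257.5]
ee_rot: [0.782, -0.622, -0.027, 0.033]
contact_force: [-0.0, 0.4, -1.4]
gripper_width: 0.2
```

```bash
python3 - <<'E'
from h import *
st()
a=get_image("top"); cv2.imwrite("pics/top17.png",a)
cv2.imwrite("pics/top17z.png",cv2.resize(a[95:225,180:380],None,fx=4,fy=4,interpolation=cv2.INTER_CUBIC))
b=[c for s,c in blob(a,(0,140,70),(7,255,255),(172,140,70),(180,255,255)) if 290<c[0]<340 and 110<c[1]<160]
print(b,[w2b(onz('top',x,149.5)) for x in b])
st()
E
```

```text
t 18.55 box [ -52.6 -539.5  257.5] ang-box -180.67 F [-0.   0.4 -1.4] w 0.2 tilt [-0.083 -0.017 -0.996] j [-0.44  0.84  0.86  0.05 -1.66  0.67]
[array([309.6   , 136.7429])] [array([  34.3085, -194.8501,  149.5   ])]
t 18.6 box [ -50.6 -537.2  257.8] ang-box -180.52 F [ 0.2  0.2 -0.8] w -0.1 tilt [-0.083 -0.017 -0.996] j [-0.43  0.84  0.86  0.05 -1.66  0.66]
```

View pics/top17z.png

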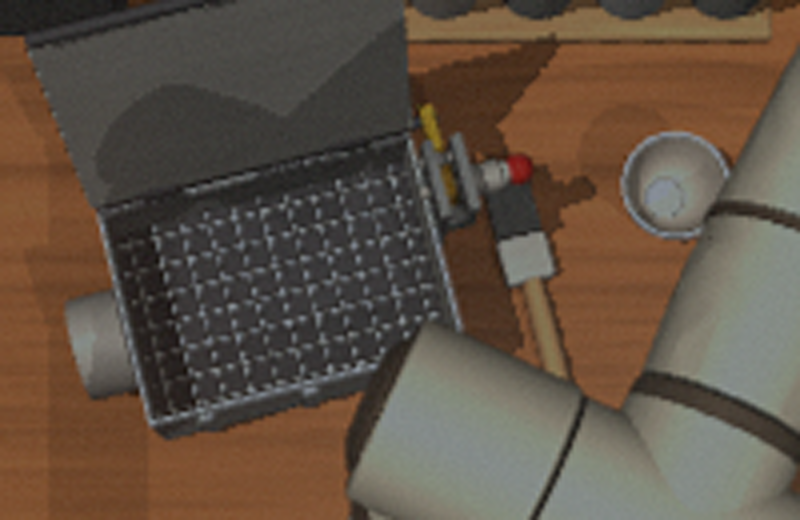

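The knob centre is at box y = -194.9, against -195 expected when home. It sits on the axis within 1.3 mm, and the lid is still open. The arm is at rest and clear of everything, so I'm handing in.

Request:
send_rows([
  [0.0,0.0,0.0],
  [0.0,0.0,0.0],
  [0.0,0.0,0.0],
], yaw=[0,0,0], fingers=[255,255,255])

```text
clock: 18.9
position: [673.3, -500.8, 257.9]
ee_rot: [0.783, -0.62, -0.027, 0.032]
contact_force: [0.2, -0.4, -0.1]
gripper_width: -0.1
```

```bash
python3 - <<'E'
from h import *
st(); print(job_done()); st()
E
```

```text
t 18.9 box [ -49.5 -535.8  257.9] ang-box -180.41 F [ 0.2 -0.4 -0.1] w -0.1 tilt [-0.083 -0.017 -0.996] j [-0.43  0.84  0.86  0.05 -1.66  0.66]
the job is handed in; nothing more can be done
None
the job is handed in; nothing more can be done
```

The lid is open on its stop and the lock pin is home. I handed the job in at 18.9 s of the 59 s allowed; no verdict is reported.

**How it was done:**
- **Lid:** The moves cannot tilt the tool, so I could not use the 30° finger from underneath. Instead I pressed the front finger's pad against the front lip and lifted by friction. From about 41° I slid inward so the jaws straddled the lid, carried it over the balance point, and lowered it onto its stop.
- **Pin:** With the fingers shut, I pushed the red knob along the bore until it stopped hard at 13.5 N, then backed well clear.

**Last checks:**
- **Lid:** It stood open on its stop in the side and top views, and the force reading was near zero once the fingers were away.
- **Pin:** The knob centre measured y = -194.9 mm in the box's frame, against -195 expected when home, and within about 1.3 mm of the bore's axis. The nose was visible in the inner ear's bore.
- **Bystanders:** I judged this by eye only. The brush and white bowl showed no shift in the later pictures, and nothing else came near the arm's path.
- **Small disagreements:** The fingers stopped about 4 mm farther in than a nominal 22 mm pad width predicted. The tool also ended up tilted by about 5°, picked up while pressing on the lip.

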